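# Snap the cap onto the strip vial in use

## Task

Two strip vials stand open in the desk caddy: one still has test strips in it, the other is used up. Pick up the loose cap and press it onto the vial with the strips until it clicks fully home and sits level, then keep pressing: finish while still holding the cap firmly down. Leave the used-up vial open and do not disturb the meter, the lancing pen or the tub of wipes.

Things in the scene. Friction and masses are not known exactly. Their poses are not given: they have to be found in the camera images.
- cap_center (a point): the loose push-on cap: dark ribbed plastic, 40 mm in diameter, 18 mm high, about 20 g, lying mouth down (closed side up) on the desk. This point is on its axis, half-way up (9 mm above its lower edge); z points to the closed top. Inside it is 14.5 mm deep, 34.4 mm wide, with a lip of 30.8 mm inner diameter round its lower edge that snaps over a vial's bead.
- cap: the same cap, its origin at the centre of its lower edge, z up to the closed top
- vial_1: the first vial, a dark open strip vial standing fixed in a well of the caddy, 35.6 mm in diameter, its mouth 66 mm above the desk. Its neck is 28.4 mm in diameter and 17 mm high, tapering to 25 mm in the top 3 mm, with a springy snap bead round it 9.3 mm below the mouth; below the neck the vial is full width, and the well's collar (49 mm in diameter) reaches 27 mm above the desk. Origin on the vial's axis at desk height, z up
- mouth_1 (a point): centre of the first vial's mouth (rim), z up. Set on loosely, the cap stops on the bead with its centre 2.3 mm above this point; it takes 10 to 16 N straight down to push it over the bead, then the force suddenly falls away and the cap is drawn down (the click), and 8 mm lower than where it rested it comes up hard against the rim, fully home, with its centre 5.5 mm below this point
- vial_2: the second vial, the same as the first, 110 mm from it in the same caddy (a low grey tray 100 by 210 mm). Origin on the vial's axis at desk height, z up
- mouth_2 (a point): centre of the second vial's mouth (rim), like the first
- strips_top (a point): middle of the top ends of the bundle of pale test strips, which stands in one of the two vials, its top 3 mm below that vial's mouth; the vial at the same x and y is the one in use. The other vial holds only a small grey drying pellet on its floor
- meter: white hand-held meter lying on the desk, 120 by 60 by 23 mm; origin under its middle, x along its length
- lancing_pen: pale lancing pen lying on the desk, 17 mm thick, 110 mm long along its x; origin under its middle, 6 mm off
- wipes_tub: white tub of wipes, 80 mm in diameter, 120 mm tall, standing on the desk; origin at the centre of its underside
Things that resemble listed ones, but are neither listed nor needed, are in the scene too. What is shaped like the cap but green or yellow is not meant.

How it is judged:
By the outcome, as a careful person would: the job done as asked, in the order asked, and still so for the second after the job is handed in, while the arm keeps its last pose, push and grip.
It also fails if it takes over 42 s, if anything falls off the work surface, if the arm or the gripper's body presses on something with over 40 N, if the wrist force passes 120 N, or if a joint passes its speed limit or range.

## Robot

A 7-joint arm with a two-finger parallel gripper is mounted at the origin on the work surface. World frame = base frame: x ahead of the robot, y to its left, z up, the work surface at z = 0. Lengths are in m, angles in rad, forces in N, time in s.
With the tool pointing down it reaches from about 0.4 to 0.9 m from the base axis. Payload 5.5 kg.
Tool frame: the origin (TCP) lies midway between the tips of the shut fingers; the grasp point (between the pads) lies 19 mm behind it (manip.grip_depth is the distance from the TCP to the grasp point, in m); z points along the fingers, y is the line along which they close (so a half turn about z gives the same grasp; the last joint's range is limited). The gripper opens to 92 mm and grips with 3 to 60 N. Pads are 19 mm wide; open, the fingers measure 130 mm over their backs; the gripper's body (75 mm by 190 mm) begins 47 mm behind the grasp point.
Start: joints at [-0.854, 0.501, -0.427, 1.55, 0.221, 1.138, -0.21], TCP at [0.285, 0.584, 0.227] pointing down, gripper open.
Joint ranges: [-2.88, 2.88], [-0.31, 2.03], [-1.54, 1.56], [0.2, 2.42], [-1.41, 4.55], [0.19, 2.02], [-2.57, 2.57]. Speed limits (rad/s): [2.57, 2.57, 3.14, 3.14, 3.14, 3.14, 3.14].

## Interface

Orientations are given as a unit quaternion [x, y, z, w].
In Python, from bench import manip, effector, viewer gives the robot as it stands. Calls block until the motion is done:
- manip.move_pose(position, orientation): joint-space move of the TCP to a pose.
- manip.servo_line(position, ori=None, vel=0.15): straight line of the TCP; ori=None keeps the orientation; vel is the mean speed in m/s.
- manip.movej(angles): joint-space move.
- effector.open_jaws() and effector.close(f_grip=None): open the fingers fully, or close them until they stop; f_grip is the grip in N (None keeps the last).
- manip.sleep(seconds).
- manip.solve_ik(position, orientation): joint angles nearest the present ones, or None.
- viewer.get_image(name): name is "scene" or "top" or "wrist"; returns the picture (400x640x3 uint8, red, green, blue); there is no depth.
- viewer.get_calibration(name): a dict with "vfov" (degrees; the focal length in pixels is half the picture's height over the tangent of half this angle, whatever the lens; pixels are square), "cx", "cy" (the principal point, pixels), "eye" and "attitude" of the camera in the world. Camera axes: x right, y down, z forward; pixel columns grow to the right and rows downward; lengths in m; the calibration is good to about 2 mm. A picture is of the moment at which its call begins: read the wrist's pose just before it. get_calibration takes no time and is no camera call; for the wrist camera it gives the pose at the moment of the call.
A pose or a line that the arm cannot do raises manip.PlanningError and nothing moves.
- manip.hand_in(): hands the job in; it is judged then, once.
Readings, each from a call of its own:
- manip.current_clock(): time.
- manip.current_q(): joint angles.
- manip.current_joint_velocities(): joint speeds.
- manip.current_tau(): joint torques, N m.
- manip.current_tool_pos(): TCP position.
- manip.current_tcp_rot(): TCP orientation.
- manip.current_force(): force on the tool from outside, world axes, zero at the start.
- manip.current_wrist_torque(): the same for the moment, N m.
- manip.current_finger_gap(): finger opening in m.
- manip.current_gripper_force(): force on a finger pad.
Only numpy, scipy, OpenCV 4.12 (cv2) and the standard library are available. Lean on these libraries where they do the work, as an engineer would, in place of code of your own. Each camera call takes 0.05 s, during which the arm holds its last target. There are 200 camera calls.

## Working session

There is one attempt and no reset: what is moved stays moved. The work goes in short steps, each a Python script; the robot and the scene stay as the last script left them, time stands still between calls to the robot, and variables do not carry over. Pictures are saved under pics/ and viewed, at most 10 in all, crops included, and the job is handed in when it is done.

```bash
mkdir -p pics; python3 - <<'E'
from bench import manip, effector, viewer
import cv2
for n in ("scene","top"):
    im=viewer.get_image(n); cv2.imwrite(f"pics/{n}0.png",im[:,:,::-1]); print(n,viewer.get_calibration(n))
print(viewer.get_calibration("wrist"), manip.current_tool_pos(), manip.current_tcp_rot(), manip.current_clock(), manip.grip_depth)
E
```

```text
scene {'vfov': 45.43370068407546, 'cx': 317.34723637863925, 'cy': 205.6074061484589, 'eye': array([1.26112271, 0.36320863, 0.99353746]), 'attitude': array([ 0.50600713,  0.79501615, -0.28076851, -0.18186575])}
top {'vfov': 53.403329563586766, 'cx': 315.1472941860474, 'cy': 201.08873910058955, 'eye': array([0.47423141, 0.05167752, 0.95374843]), 'attitude': array([-0.70377209,  0.70769825, -0.03795314,  0.04927064])}
{'vfov': 61.56930561736969, 'cx': 318.50127978804835, 'cy': 201.3687327603687, 'eye': array([0.22505947, 0.6129732 , 0.38441612]), 'attitude': array([0.84158771, 0.52503743, 0.06651062, 0.10789881])} [0.28475409 0.58363761 0.22579149] [ 2.24970361e-01  9.74365237e-01 -8.22139365e-04 -2.12051487e-04] 0.1 0.0188
```

View pics/scene0.png

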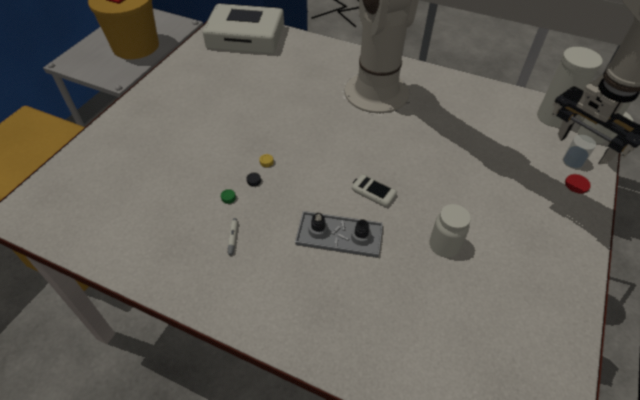

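View pics/top0.png

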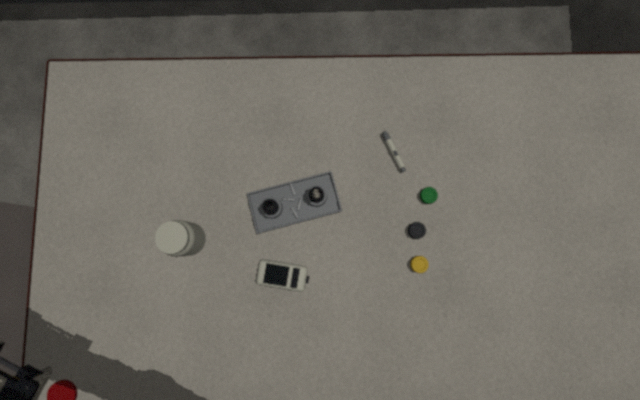

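Top view: the dark cap is at (416,230), with a green lookalike at (428,195) and a yellow one at (419,265). The dark one fits the description. The vials are at (270,207) and (316,195), and the right one seems to hold something pale. I'll confirm with an enlarged crop and cast rays.

```bash
cat > h.py <<'E'
import numpy as np, cv2
from scipy.spatial.transform import Rotation as R
from bench import manip, effector, viewer
def ray(c,px):
    f=200/np.tan(np.radians(c['vfov'])/2)
    d=R.from_quat(c['attitude']).apply([(px[0]-c['cx'])/f,(px[1]-c['cy'])/f,1.])
    return c['eye'],d
def onplane(c,px,z):
    e,d=ray(c,px); return e+d*(z-e[2])/d[2]
def proj(c,p):
    f=200/np.tan(np.radians(c['vfov'])/2)
    q=R.from_quat(c['attitude']).inv().apply(np.asarray(p)-c['eye'])
    return np.array([f*q[0]/q[2]+c['cx'],f*q[1]/q[2]+c['cy']])
E
python3 - <<'E'
from h import *
t=cv2.imread("pics/top0.png"); s=cv2.imread("pics/scene0.png")
c=viewer.get_calibration("top")
hsv=cv2.cvtColor(t,cv2.COLOR_BGR2HSV)
m=((hsv[:,:,2]<75)).astype(np.uint8)
n,l,st,ce=cv2.connectedComponentsWithStats(m)
for i in range(1,n):
    if st[i,4]>60 and 240<ce[i][0]<450 and 120<ce[i][1]<300: print(st[i],ce[i], [onplane(c,ce[i],z)[:2].round(4) for z in (0.018,0.066)])
up=lambda im,x,y,w,h,k: cv2.resize(im[y:y+h,x:x+w],None,fx=k,fy=k,interpolation=cv2.INTER_CUBIC)
a=up(t,240,165,110,75,3.5);b=up(t,390,170,65,75,3.5);d=up(s,290,200,100,60,3.5); e=up(s,210,145,70,60,3.5)
cv=np.zeros((480,630,3),np.uint8)
cv[:a.shape[0],:a.shape[1]]=a;cv[:b.shape[0],390:390+b.shape[1]]=b
cv[265:265+d.shape[0],:d.shape[1]]=d;cv[265:265+e.shape[0],365:365+e.shape[1]]=e
cv2.imwrite("pics/crop1.png",np.clip(cv*1.7,0,255).astype(np.uint8))
for p in [(270,207),(316,195)]: print(onplane(c,p,0.066))
print('obst',onplane(c,(282,275),.023),onplane(c,(393,151),.017),onplane(c,(172,238),.12))
E
```

```text
[303 186  21  20 267] [312.98876404 195.45692884] [array([0.6039, 0.0715]), array([0.5972, 0.0705])]
[418 189  11  15  62] [421.43548387 197.5       ] [array([ 0.5973, -0.1849]), array([ 0.591 , -0.1728])]
[258 199  21  19 284] [268.3028169  207.49295775] [array([0.5758, 0.1776]), array([0.5706, 0.1711])]
[406 222  20  17 264] [415.41287879 230.14393939] [array([ 0.5203, -0.168 ]), array([ 0.5179, -0.1567])]
[264 264  25  22 441] [275.76870748 274.40362812] [array([0.4194, 0.1587]), array([0.4222, 0.1532])]
[291 268   8  20 115] [294.47826087 277.5826087 ] [array([0.412 , 0.1152]), array([0.4152, 0.1119])]
[0.57168317 0.16732026 0.066     ]
[0.59823509 0.06367748 0.066     ]
obst [0.41829545 0.14366744 0.023     ] [ 0.71060411 -0.12129974  0.017     ] [0.5015352  0.36601265 0.12      ]
```

View pics/crop1.png

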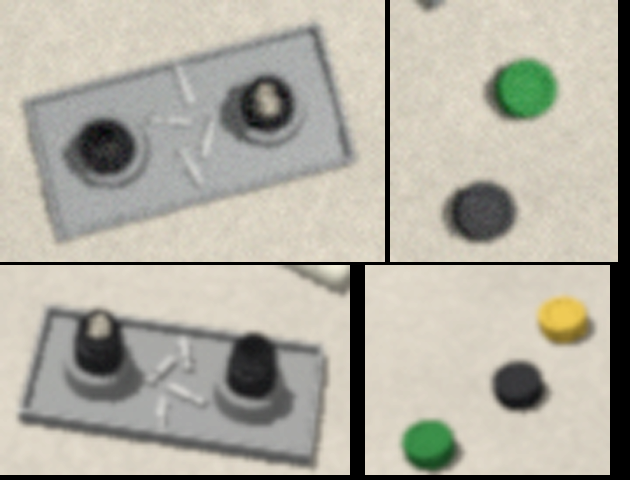

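The strips show as a pale bundle in the right vial, top view (316,195), near x 0.598, y 0.064. The left vial (270,207) is empty. The dark grey cap at (416,230) is the loose cap, lying closed side up. Next I'll look at both from near with the wrist camera.

```bash
python3 - <<'E'
from h import *
q=[0,1,0,0]
for i,(p,z) in enumerate([((0.598,0.066),0.066),((0.520,-0.168),0.018)]):
    manip.move_pose([p[0],p[1],z+0.14],q)
    manip.sleep(0.2)
    c=viewer.get_calibration("wrist"); im=viewer.get_image("wrist")
    cv2.imwrite(f"pics/w{i}.png",im[:,:,::-1]); np.save(f"pics/w{i}.npy",c,allow_pickle=True)
    print(c['eye'],proj(c,[*p,z]),manip.current_tool_pos(),manip.current_clock(),manip.current_force())
a=np.hstack([cv2.resize(cv2.imread(f"pics/w{i}.png"),(400,250)) for i in (0,1)])
cv2.imwrite("pics/w01.png",a)
E
```

```text
[0.53137989 0.06669002 0.36465298] [317.87182825 189.70229656] [0.59793574 0.06677548 0.20600989] 2.5167 [ 0.0006828   0.09301207 -0.06795746]
[ 0.45443817 -0.16652637  0.31689732] [316.81975465 188.18749517] [ 0.52089451 -0.16645075  0.15824281] 3.7583 [0.72385993 1.20518234 0.63750977]
```

View pics/w01.png

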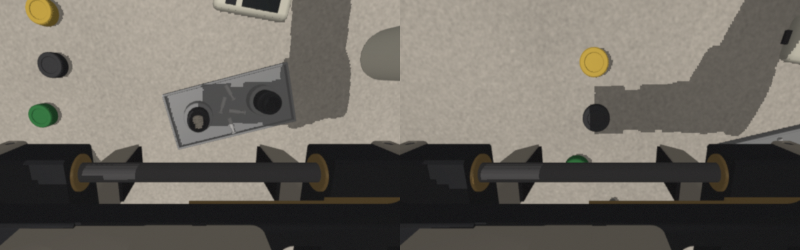

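Wrist views (half-size tiles): the strips vial is at about (317,192) full-size and the cap at about (314,189). Both sit where predicted, with the green and yellow lookalikes either side of the cap. Next I'll refine with an enlarged crop and circles.

```bash
python3 - <<'E'
from h import *
tiles=[]
for i,z in ((0,.066),(1,.018)):
    c=np.load(f"pics/w{i}.npy",allow_pickle=True).item()
    im=cv2.imread(f"pics/w{i}.png"); x0,y0=267,140
    cr=im[y0:y0+100,x0:x0+100]; g=cv2.cvtColor(cr,cv2.COLOR_BGR2GRAY)
    big=cv2.resize(cr,None,fx=4,fy=4,interpolation=cv2.INTER_CUBIC)
    for th in (45,55,65):
        m=(g<th).astype(np.uint8); n,l,st,ce=cv2.connectedComponentsWithStats(m)
        k=1+np.argmax(st[1:,4]); cnt=max(cv2.findContours((l==k).astype(np.uint8),0,1)[0],key=len)
        hull=cv2.convexHull(cnt); e=cv2.fitEllipse(hull); print(i,th,st[k],'ell',np.round(np.array(e[0])+[x0,y0],1),np.round(e[1],1),onplane(c,np.array(e[0])+[x0,y0],z).round(4))
        if th==55: cv2.ellipse(big,(tuple(4*np.array(e[0])),tuple(4*np.array(e[1])),e[2]),(0,0,255),1)
    # expected rim circle
    f=200/np.tan(np.radians(c['vfov'])/2); print('exp radius px', f*(.0125 if i==0 else .02)/(c['eye'][2]-z))
    tiles.append(np.clip(big*1.8,0,255).astype(np.uint8))
cv2.imwrite("pics/crop2.png",np.hstack(tiles))
E
```

```text
0 45 [ 35  31  33  40 704] ell [317.2 190.6] [34.7 39.4] [0.5989 0.0654 0.066 ]
0 55 [ 33  31  36  40 807] ell [317.4 190.7] [35.4 39.8] [0.5989 0.0655 0.066 ]
0 65 [ 33  30  36  41 880] ell [317.4 190.5] [36.  40.8] [0.5988 0.0656 0.066 ]
exp radius px 14.050903651496412
1 45 [  33   27   35   43 1161] ell [315.2 187.8] [38.4 43.6] [ 0.5196 -0.1695  0.018 ]
1 55 [  27   26   42   45 1313] ell [314.4 187.9] [41.3 44.2] [ 0.5198 -0.1702  0.018 ]
1 65 [  26   26   43   45 1507] ell [314.2 188.1] [42.6 44.6] [ 0.5199 -0.1704  0.018 ]
exp radius px 22.463067496855274
```

View pics/crop2.png

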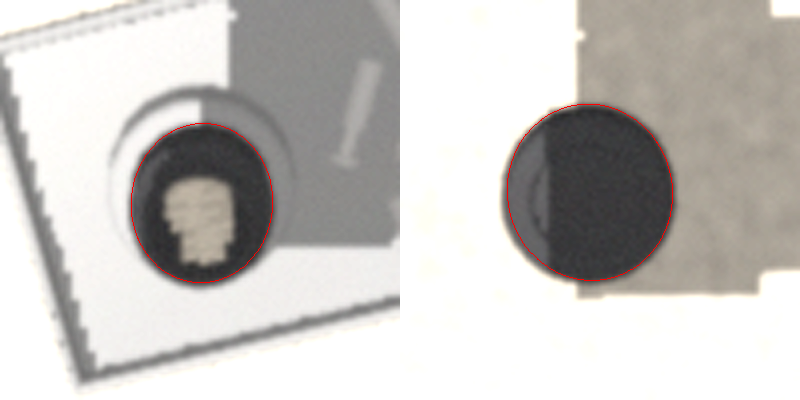

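The crop confirms both: pale strips inside the vial ringed in red, and the plain dark cap. The vial blob is mostly the shoulder (z 49 mm), so I'll use its near edge and sides. Then I'll grasp the cap.

```bash
python3 - <<'E'
from h import *
c0=np.load("pics/w0.npy",allow_pickle=True).item(); c1=np.load("pics/w1.npy",allow_pickle=True).item()
b=onplane(c0,(317.5,211),.049); s=[onplane(c0,(u,192),.049)[1] for u in (299.7,335.7)]
print('vial bottom-edge x',b[0]-.0178,'y',np.mean(s),'width',s[0]-s[1])
b=onplane(c1,(314,210.5),.018); t=onplane(c1,(314,165.5),0.); s=[onplane(c1,(u,190),.018)[1] for u in (292.3,335.6)]
print('cap x far',b[0]-.02,'near',t[0]+.02,'y',np.mean(s),'width',s[0]-s[1])
cap=np.array([(b[0]-.02+t[0]+.02)/2,np.mean(s)]); print(cap)
q=[0,1,0,0]
p=np.array([cap[0],cap[1],.06])
manip.move_pose(p,q); manip.sleep(.3)
err=manip.current_tool_pos()-p; print('err',err,manip.current_force())
g=np.array([cap[0],cap[1],.004]); g[:2]-=err[:2]
manip.servo_line(g,vel=.08); manip.sleep(.2)
print(manip.current_tool_pos(),manip.current_force(),R.from_quat(manip.current_tcp_rot()).as_matrix()[:,2])
effector.close(45); manip.sleep(.2)
print(manip.current_tool_pos(),manip.current_finger_gap(),manip.current_gripper_force(),manip.current_force(),manip.current_clock())
E
```

```text
vial bottom-edge x 0.6053373646700771 y 0.06579308494902776 width -0.0347217062350029
cap x far 0.5211569259584758 near 0.5219248284347809 y -0.17061712203964108 width -0.03949341361309769
[ 0.52154088 -0.17061712]
err [ 0.00141616 -0.0004039   0.00181923] [ 0.46246551  0.20284969 -0.17931499]
[ 0.52065881 -0.1703852   0.00457498] [-0.79134337  0.17870482  0.334779  ] [ 1.12962608e-03 -3.72737703e-04 -9.99999293e-01]
[ 0.52007688 -0.17021131  0.00397574] 0.03878020670940277 44.99989651143551 [ 0.04829162 -0.13603416 -0.02588562] 6.6583
```

```bash
python3 - <<'E'
from h import *
c0=np.load("pics/w0.npy",allow_pickle=True).item()
for z,r in ((.049,.0178),(.063,.0142),(.066,.0125)): print(z,onplane(c0,(317.5,211),z)[0]-r)
print('upper',onplane(c0,(317.5,171),.027)[0]+.0178)
q=[0,1,0,0]
manip.servo_line([0.5205,-0.1703,.06],vel=.15)
manip.move_pose([.60,-.05,.20],q)
manip.move_pose([.665,.066,.20],q); manip.sleep(.4)
c=viewer.get_calibration("wrist"); im=viewer.get_image("wrist")
cv2.imwrite("pics/w2.png",im[:,:,::-1]); np.save("pics/w2.npy",c,allow_pickle=True)
u,v=proj(c,[.601,.066,.066]); print(u,v,c['eye'],manip.current_tool_pos(),manip.current_finger_gap(),manip.current_clock())
x0,y0=int(u)-60,max(0,int(v)-60); print(x0,y0)
big=cv2.resize(im[y0:y0+120,x0:x0+120,::-1],None,fx=4,fy=4,interpolation=cv2.INTER_CUBIC)
cv2.imwrite("pics/crop3.png",np.clip(big*1.8,0,255).astype(np.uint8))
cv2.imwrite("pics/crop3.png",np.hstack([np.clip(big*1.8,0,255).astype(np.uint8),cv2.resize(im[:,:,::-1],(320,200))[:,:].repeat(1,0) if 0 else cv2.copyMakeBorder(np.clip(cv2.resize(im[:,:,::-1],(320,200))*1.8,0,255).astype(np.uint8),0,big.shape[0]-200,0,0,0)]))
E
```

```text
0.049 0.6053373646700771
0.063 0.6048676910502316
0.066 0.6056956181316934
upper 0.6050556671554733
320.1090093675447 117.24353800597736 [0.59839297 0.06491223 0.35881625] [0.66500641 0.06527083 0.20026193] 0.03908366997378011 9.0417
260 57
```

View pics/crop3.png

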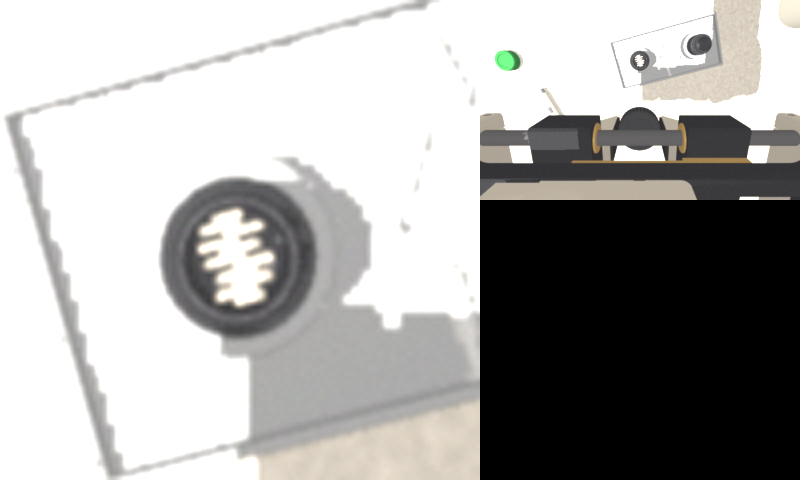

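From nearly overhead, the strips vial is concentric at about (319.5,121.5), with the strips visible inside. The gripped cap shows at about (320,258). I'll fit both circles.

```bash
python3 - <<'E'
from h import *
c=np.load("pics/w2.npy",allow_pickle=True).item(); im=cv2.imread("pics/w2.png"); g=cv2.cvtColor(im,cv2.COLOR_BGR2GRAY)
for th in (45,60):
    m=np.zeros_like(g); m[57:177,260:380]=g[57:177,260:380]<th
    n,l,st,ce=cv2.connectedComponentsWithStats(m); k=1+np.argmax(st[1:,4])
    cnt=max(cv2.findContours((l==k).astype(np.uint8),0,1)[0],key=len); e=cv2.fitEllipse(cv2.convexHull(cnt))
    print(th,st[k],e,[onplane(c,e[0],z)[:2].round(4) for z in (.049,.063)])
f=200/np.tan(np.radians(c['vfov'])/2);print('exp dia',f*.0356/(c['eye'][2]-.049))
big=cv2.resize(im[195:315,250:390],None,fx=5,fy=5,interpolation=cv2.INTER_CUBIC)
cv2.imwrite("pics/crop4.png",np.clip(big*2.5,0,255).astype(np.uint8))
z=.2003+.014
for x in (.663,.665,.667):
    print('cap top near edge / top centre / bottom near edge px for cap x',x,proj(c,[x-.02,.0653,z]),proj(c,[x,.0653,z]),proj(c,[x-.02,.0653,z-.018]))
E
```

```text
45 [306 115   7  18  42] ((309.5896911621094, 123.51036071777344), (6.774129390716553, 16.752395629882812), 170.66497802734375) [array([0.6066, 0.0566]), array([0.6062, 0.057 ])]
60 [302 102  37  39 658] ((319.9482421875, 121.03927612304688), (36.09184265136719, 38.11636734008789), 3.3626134395599365) [array([0.6045, 0.0659]), array([0.6042, 0.0659])]
exp dia 38.57508530124358
cap top near edge / top centre / bottom near edge px for cap x 0.663 [319.95940707 216.4698796 ] [320.04539342 257.60364638] [319.84105681 205.88322248]
cap top near edge / top centre / bottom near edge px for cap x 0.665 [319.96826267 220.70618387] [320.05368807 261.57160683] [319.84935214 209.71441477]
cap top near edge / top centre / bottom near edge px for cap x 0.667 [319.97705966 224.91444763] [320.06192958 265.51414435] [319.8575982  213.52285406]
```

View pics/crop4.png

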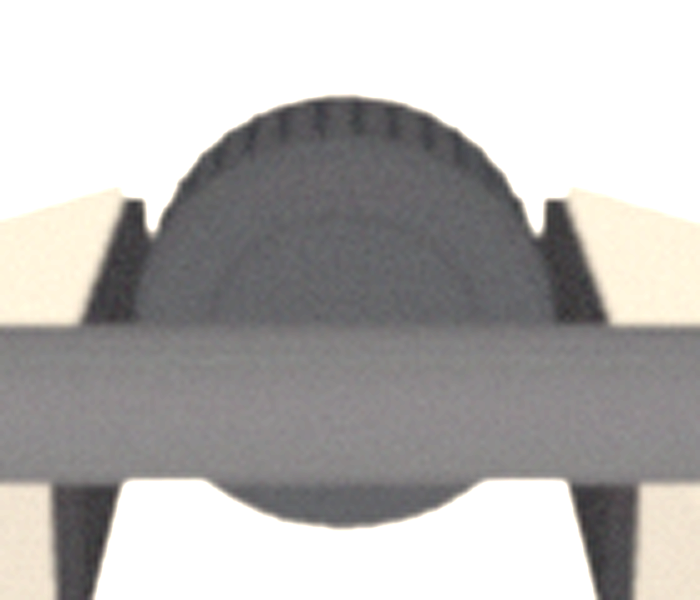

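Fit: the vial is at about (0.6045, 0.0659), agreeing with the earlier 0.605. The gripped cap sits about 1 mm ahead of the TCP in x and appears 0.7 mm off in y, so the TCP goes to about (0.6038, 0.0665). I'll hover there, correct, and set it down gently.

```bash
python3 - <<'E'
from h import *
q=[0,1,0,0]; T=np.array([.6038,.0665,.085])
manip.move_pose([*T[:2],.12],q); manip.servo_line(T,vel=.1); manip.sleep(.4)
cmd=T.copy()
for _ in range(2):
    cmd[:2]+=(T-manip.current_tool_pos())[:2]; manip.servo_line(cmd,vel=.05); manip.sleep(.3)
print(manip.current_tool_pos(),cmd,manip.current_force(),manip.current_clock())
for z in (.074,.070,.068,.066,.0645,.0635,.0625):
    cmd[2]=z; manip.servo_line(cmd,vel=.03); manip.sleep(.12)
    F=manip.current_force(); print(z,manip.current_tool_pos().round(4),F.round(2),manip.current_wrist_torque().round(2))
    if abs(F[2])>5 or np.hypot(*F[:2])>5: break
np.save("cmd.npy",cmd); print(manip.current_finger_gap(),manip.current_clock())
E
```

```text
[0.603803   0.0664887  0.08501504] [0.60380036 0.0664898  0.085     ] [-0.65651444  0.37375713 -0.3034392 ] 11.525
0.074 [0.6039 0.0665 0.0741] [-0.3   0.08 -0.53] [-0.01  0.03  0.05]
0.07 [0.6038 0.0665 0.07  ] [-0.3   0.13  0.17] [0.11 0.   0.03]
0.068 [0.6038 0.0665 0.068 ] [0.18 0.69 0.68] [0.02 0.01 0.02]
0.066 [0.6037 0.0665 0.0659] [-0.27 -0.87 -0.47] [0.01 0.06 0.01]
0.0645 [0.6037 0.0665 0.0644] [-0.1  -0.72  0.62] [ 0.01  0.07 -0.01]
0.0635 [0.6038 0.0664 0.0635] [-0.34 -1.   -0.27] [-0.06  0.07 -0.04]
0.0625 [0.604  0.0664 0.0628] [-0.95 -0.92  4.01] [-0.26  0.28 -0.03]
0.03908050184758491 14.3917
```

Contact came at exactly the predicted bead height (TCP 0.0633) with no side force. Pressing now.

```bash
python3 - <<'E'
from h import *
cmd=np.load("cmd.npy")
for i in range(24):
    cmd[2]-=.0006; manip.servo_line(cmd,vel=.02); manip.sleep(.1)
    F=manip.current_force(); p=manip.current_tool_pos(); print(cmd[2].round(4),p.round(4),F.round(1),manip.current_wrist_torque().round(2))
    if F[2]>30 or (p[2]<.0575 and F[2]>22): break
np.save("cmd.npy",cmd); manip.sleep(.4)
print(manip.current_tool_pos(),manip.current_force(),manip.current_finger_gap(),manip.current_clock())
E
```

```text
0.0619 [0.6041 0.0663 0.0625] [-1.5 -1.2  6.6] [-0.31  0.51  0.05]
0.0613 [0.6043 0.0662 0.0623] [-1.8 -2.   8.8] [-0.34  0.66 -0.03]
0.0607 [0.6045 0.0661 0.062 ] [-2.9 -2.2 11.3] [-0.51  0.78 -0.04]
0.0601 [0.6046 0.066  0.0617] [-3.2 -2.1 12. ] [-0.46  0.89  0.01]
0.0595 [0.6047 0.066  0.0614] [-3.9 -1.7 14.5] [-0.58  0.97 -0.02]
0.0589 [0.6048 0.0659 0.061 ] [-4.9 -2.7 15.8] [-0.58  1.11 -0.03]
0.0583 [0.6034 0.0658 0.0576] [ 1.6 -2.1 -5.4] [-0.35 -0.21 -0.03]
0.0577 [0.603  0.066  0.0567] [ 0.2 -2.  -7. ] [-0.53 -0.03  0.  ]
0.0571 [0.6032 0.0662 0.0567] [-1.4 -3.7 -6. ] [-0.66  0.19 -0.02]
0.0565 [0.6034 0.0664 0.0564] [-2.4 -3.8 -5.7] [-0.69  0.51 -0.  ]
0.0559 [0.6037 0.0665 0.056 ] [-3.1 -2.8 -2.3] [-0.77  0.68  0.03]
0.0553 [0.6039 0.0665 0.0557] [-3.2 -4.4 -1.5] [-0.8   0.84 -0.05]
0.0547 [0.604  0.0665 0.0555] [-5.4 -3.3  2.9] [-0.79  1.13  0.01]
0.0541 [0.604  0.0665 0.0555] [-6.6 -4.   6.4] [-0.86  1.44 -0.02]
0.0535 [0.604  0.0665 0.0554] [-7.9 -3.7 11.9] [-0.91  1.81 -0.06]
0.0529 [0.604  0.0665 0.0554] [-10.4  -5.4  14.9] [-1.    2.07 -0.02]
0.0523 [0.6041 0.0665 0.0554] [-11.3  -4.5  18.8] [-1.06  2.46 -0.04]
0.0517 [0.6041 0.0665 0.0553] [-13.   -6.4  23. ] [-1.07  2.82 -0.02]
[0.60405863 0.06647447 0.05532667] [-13.44716222  -4.68532984  23.37032116] 0.038938176634973426 21.0917
```

It clicked: the force peaked at about 16 N, dropped, and the cap bottomed out at TCP 0.0553 (predicted 0.0555). Next I'll bleed off the side load while keeping the press, then check by picture.

```bash
python3 - <<'E'
from h import *
cmd=np.load("cmd.npy")
for i in range(10):
    F=np.mean([ (manip.current_force(),manip.sleep(.02))[0] for _ in range(4)],axis=0)
    print(cmd.round(4),manip.current_tool_pos().round(4),F.round(1))
    if np.hypot(*F[:2])<3 and F[2]>22: break
    cmd[:2]+=np.clip(F[:2]*.00012,-.001,.001); cmd[2]-=np.clip((25-F[2])*.0001,-.0005,.0006)
    manip.servo_line(cmd,vel=.02); manip.sleep(.15)
np.save("cmd.npy",cmd); manip.sleep(.3)
print(manip.current_tool_pos(),manip.current_force(),manip.current_wrist_torque(),R.from_quat(manip.current_tcp_rot()).as_matrix()[:,2],manip.current_finger_gap(),manip.current_clock())
s=viewer.get_image("scene"); w=viewer.get_image("wrist")
u,v=proj(viewer.get_calibration("scene"),[.604,.066,.06]).astype(int)
a=cv2.resize(s[v-45:v+45,u-45:u+45],(400,400),interpolation=cv2.INTER_CUBIC)
u,v=proj(viewer.get_calibration("wrist"),[.604,.066,.06]).astype(int); print(u,v)
v=min(v,330); b=cv2.resize(w[v-70:v+70,u-70:u+70],(400,400),interpolation=cv2.INTER_CUBIC)
cv2.imwrite("pics/press.png",np.clip(np.hstack([a,b])[:,:,::-1]*2.0,0,255).astype(np.uint8))
E
```

```text
[0.6038 0.0665 0.0517] [0.6041 0.0665 0.0553] [-13.3  -4.9  23.3]
[0.6028 0.0659 0.0515] [0.604  0.0665 0.0553] [-10.7  -4.3  21.7]
[0.6018 0.0654 0.0512] [0.604  0.0665 0.0553] [-9.  -2.8 20.8]
[0.6008 0.0651 0.0508] [0.604  0.0665 0.0553] [-7.8 -2.4 21.4]
[0.5999 0.0648 0.0504] [0.604  0.0665 0.0553] [-5.8 -2.3 21.1]
[0.5992 0.0645 0.05  ] [0.604  0.0665 0.0553] [-5.3 -1.6 21.9]
[0.5985 0.0643 0.0497] [0.604  0.0665 0.0553] [-4.5 -1.6 22. ]
[0.598  0.0641 0.0494] [0.604  0.0665 0.0553] [-4.3 -1.3 22.7]
[0.5975 0.0639 0.0492] [0.604  0.0665 0.0553] [-3.3 -1.2 23.3]
[0.5971 0.0638 0.049 ] [0.604  0.0665 0.0553] [-2.9 -0.6 23.2]
[0.60401191 0.06648294 0.0552758 ] [-3.51701919 -0.84554182 22.93759326] [-0.32079959  0.5946241  -0.01677254] [ 0.01395291  0.00312763 -0.99989776] 0.03933203684436655 25.6583
318 253
```

View pics/press.png

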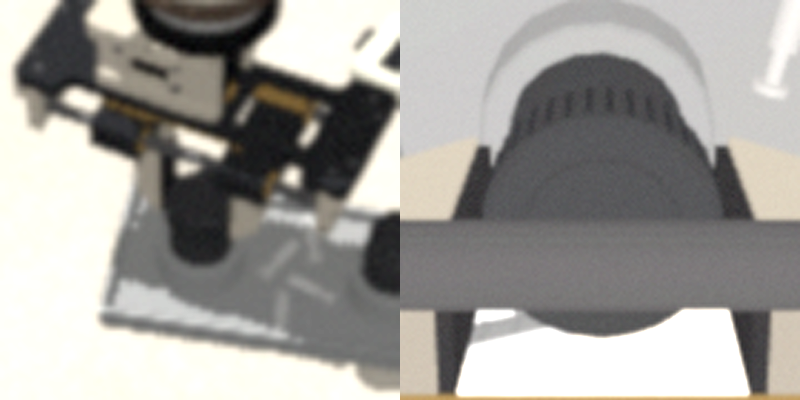

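The pictures show the cap down over the neck, square in the fingers and level, with the other vial untouched. The cap travelled 8.0 mm from contact to stop, and the arm is pressing at 23 N with little side load.

```bash
python3 - <<'E'
from h import *
print(manip.current_force(),manip.current_tool_pos(),manip.current_gripper_force()); print(manip.hand_in())
E
```

```text
[-2.26328569 -0.91260118 22.85579818] [0.60401583 0.06644755 0.05529391] 45.01493892632425
the job is handed in; nothing more can be done
None
```

The cap is clicked fully home on the vial with the strips; I handed the job in at about 26 s with the arm still gripping it and pressing down at about 23 N (tool tilt about 0.8°), and the used-up vial was left open.

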